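# Pack the fitting kit for a saddle

### The job

Pack one saddle's fitting kit into the four-bin caddy: the silver rail cradle into the blue bin, the black seat-post collar into the yellow bin, the dark two-bolt yoke into the red bin and the paste jar into the green bin. Each part must rest on the floor of its bin, the same way up as it lies now, and be let go. Leave the orange cradle and the red collar where they are.

Things in the scene. Friction and masses are not known exactly. Their poses are not given: they have to be found in the camera images.
- cradle_silver: Silver aluminium saddle-rail cradle, loose, 45 g: a block 50 mm long (its x) by 34 mm wide (its y), 16 mm high, with two dark-floored grooves along its length in the top. Grip it across its 34 mm width. Origin: centre of the underside; z up.
- collar_black: Black seat-post collar, loose, 30 g: a ring 40 mm outside, 28 mm inside, 16 mm high, lying flat, with a clamp ear 15 mm wide that reaches 32 mm from the centre on its +x side (steel cross bolt, 20 mm long, through it). Grip the ring across its 40 mm along its y. Origin: ring centre, underside; z up.
- yoke: Dark steel two-bolt yoke, loose, 50 g: a bar 56 mm long (its x) by 18 mm wide (its y), 12 mm high, with two brass bolt heads of 15 mm diameter standing 6 mm above it, 17 mm either side of the middle (18 mm high in all). Grip it across its 18 mm width. Origin: centre of the underside; z up.
- jar: Small round jar of assembly paste, loose, 45 g, standing: white body of 35 mm diameter, green lid of 38 mm diameter from 20 to 32 mm height (32 mm high in all). Origin: centre of the underside; z up.
- cradle_orange: Orange look-alike of the silver cradle (for another saddle), loose: a block 50 mm long (its x) by 34 mm wide (its y), 16 mm high, with two dark-floored grooves along its length in the top. Grip it across its 34 mm width. Origin: centre of the underside; z up.
- collar_red: Red look-alike of the black collar (for another saddle), loose: a ring 40 mm outside, 28 mm inside, 16 mm high, lying flat, with a clamp ear 15 mm wide that reaches 32 mm from the centre on its +x side (steel cross bolt, 20 mm long, through it). Grip the ring across its 40 mm along its y. Origin: ring centre, underside; z up.
- bin_blue: Blue bin, open on top, fixed: outside 104 mm (its x) by 88 mm (its y), 22 mm high; walls and floor 3 mm, inside 98 x 82 mm, 19 mm deep. Origin: centre of the underside, 4 mm above the table; z up. The four bins stand side by side along y, 90 mm apart, in any colour order, in one fixed aluminium caddy with end walls 26 mm high.
- bin_yellow: Yellow bin, open on top, fixed: outside 104 mm (its x) by 88 mm (its y), 22 mm high; walls and floor 3 mm, inside 98 x 82 mm, 19 mm deep. Origin: centre of the underside, 4 mm above the table; z up. The four bins stand side by side along y, 90 mm apart, in any colour order, in one fixed aluminium caddy with end walls 26 mm high.
- bin_red: Red bin, open on top, fixed: outside 104 mm (its x) by 88 mm (its y), 22 mm high; walls and floor 3 mm, inside 98 x 82 mm, 19 mm deep. Origin: centre of the underside, 4 mm above the table; z up. The four bins stand side by side along y, 90 mm apart, in any colour order, in one fixed aluminium caddy with end walls 26 mm high.
- bin_green: Green bin, open on top, fixed: outside 104 mm (its x) by 88 mm (its y), 22 mm high; walls and floor 3 mm, inside 98 x 82 mm, 19 mm deep. Origin: centre of the underside, 4 mm above the table; z up. The four bins stand side by side along y, 90 mm apart, in any colour order, in one fixed aluminium caddy with end walls 26 mm high.
Mind the look-alikes: they are no part of the job. There is more than one size of the collar_black; the one meant has the size given above. What is shaped like the bin_red but pink is not meant.

How it is judged:
By the outcome, as a careful person would: the job done as asked, in the order asked, and still so for the second after the job is handed in, with the robot touching nothing.
It also fails if it takes over 104 s, if anything falls off the work surface, if the arm or the gripper's body presses on something with over 40 N, if the wrist force passes 120 N, or if a joint passes its speed limit or range.

### The arm

A 6-joint arm with a two-finger parallel gripper is mounted at the origin on the work surface. World frame = base frame: x ahead of the robot, y to its left, z up, the work surface at z = 0. Lengths are in mm, angles in degrees, forces in N, time in s.
With the tool pointing down it reaches from about 425 to 925 mm from the base axis. Payload 12.5 kg.
Tool frame: the origin (TCP) lies on the centre line of the jaws, within the pads' length; the fingertips stand 25 mm ahead of it and the grasp point (between the pads) lies 6 mm ahead of it; z points along the fingers, y is the line along which they close (so a half turn about z gives the same grasp; the last joint's range is limited). The gripper opens to 85 mm and grips with 20 to 120 N. Pads are 22 mm wide; open, the fingers measure 114 mm over their backs; the gripper's body (76 mm by 85 mm) begins 54 mm behind the grasp point. The pads swing forward as they close: fully open they stand 13 mm farther back than shut.
Start: joints at [58.235, 28.126, 89.318, -0, 62.55, -6.05], TCP at [271.163, 563.128, 256.327] pointing down, gripper open.
Joint ranges: [-177.58, 177.58], [-47.91, 125.51], [2.72, 160], [-65.01, 245.01], [3.68, 167.84], [-153.87, 153.87]. Speed limits (degrees/s): [127.2, 127.2, 159.86, 180, 180, 180].

### API

Orientations are given as a 3x3 rotation matrix whose columns are the frame's x, y, z axes.
In Python, from rig import telemetry, cams, arm gives the robot as it stands.
- The arm moves only by the tool step_arm, never from a script. Its argument "moves" is a list of rows, each a list of 6 numbers: the shift along the tool's x, y, z in m, then the turn, a rotation vector about the tool's x, y, z in degrees. A call has 1 to 8 rows; each row is the pose to reach, as a shift and turn from the pose commanded when the call began, along the tool's axes at that moment; what a row does not reach only later rows make up. A row lasts 1/10 s, in which the tool goes at most 50 mm and 8.59 degrees, less where a joint would pass 70% of its speed; a pose out of reach is approached as far as the arm can. A call with a gripper value outside its range is refused whole. "gripper" is the closure, from 0 (fully open) to 1 (shut), set as the call begins (left out, the last holds). The fingers move at their own pace and stop on an object; the grip force is fixed at half the most. Time passes only in rows, so rows that repeat a pose let the fingers close. It gives the time, the measured TCP pose, the force, the opening and the grip force at its end, in the units of the state.
- telemetry.read_state(): the state, without advancing time (a new reading comes with each control period).
- cams.read_camera(name): name is "side" or "top"; returns the picture (384x512x3 uint8, red, green, blue); there is no depth.
- cams.camera_info(name): a dict with "vfov" (degrees; the focal length in pixels is half the picture's height over the tangent of half this angle, whatever the lens; pixels are square), "cx", "cy" (the principal point, pixels), "xyz" and "rotation" of the camera in the world. Camera axes: x right, y up, looking along -z (the intrinsics and any distortion apply to the point x, -y, -z); pixel columns grow to the right and rows downward; lengths in mm; the calibration is good to about 2 mm. A picture is of the moment at which its call begins. camera_info takes no time and is no camera call.
- arm.sign_off(): hands the job in; it is judged then, once.
The state is a dict: "time": time; "joint_pos": joint angles; "joint_velocities": joint speeds; "joint_efforts": joint torques, N m; "tcp_pos": TCP position; "eef_rot": TCP orientation; "wrist_force": force on the tool from outside, world axes, zero at the start; "ft_torque": the same for the moment, N m; "finger_gap": opening from 0.0 (shut) to 1.0 (fully open); "grip_force": force on a finger pad.
Only numpy, scipy, OpenCV 4.12 (cv2) and the standard library are available. Lean on these libraries where they do the work, as an engineer would, in place of code of your own. Each camera call takes 0.05 s, during which the arm holds its last target. There are 200 camera calls.

## Working session

There is one attempt and no reset: what is moved stays moved. The work goes in short steps, Python scripts to look and compute and a tool call to move; the robot and the scene stay as the last step left them, time stands still between calls to the robot, and variables do not carry over. Pictures are saved under pics/ and viewed, at most 14 in all, crops included, and the job is handed in when it is done.

Besides the shell and the picture viewer there is one more tool, called as name(argument=value, ...), one argument or row to a line, values as JSON. step_arm: Moves the arm, as the interface text tells. Its arguments: {"type":"object","properties":{"moves":{"type":"array"},"gripper":{"type":"number"}},"required":["moves"]}

```bash
mkdir -p pics; ls
python3 - <<'E'
from rig import telemetry,cams
import cv2
for n in("top","side"):
    im=cams.read_camera(n); cv2.imwrite(f"pics/{n}0.png",im[:,:,::-1]); print(cams.camera_info(n))
s=telemetry.read_state(); print(s['eef_rot'],s['time'],s['finger_gap'])
E
```

```text
pics
{'vfov': 49.417468833233535, 'cx': 254.46718343110743, 'cy': 195.93415412539562, 'xyz': array([ 378.24667483,   12.83214916, 1049.42732796]), 'rotation': array([[-1.93712080e-02,  9.78939532e-01, -2.03229300e-01],
       [-9.99812238e-01, -1.88662801e-02,  4.42172193e-03],
       [ 4.94417492e-04,  2.03276796e-01,  9.79121188e-01]])}
{'vfov': 42.782464332926295, 'cx': 247.96161699087, 'cy': 183.44310532044216, 'xyz': array([ 197.51530648, -559.92423727,  780.77107857]), 'rotation': array([[ 0.80954951,  0.43673347, -0.39229257],
       [-0.58684261,  0.58421583, -0.56063143],
       [-0.01566298,  0.6840729 ,  0.72924546]])}
[[-9.00961975e-01  4.33897715e-01 -5.40790355e-04]
 [ 4.33898034e-01  9.00961596e-01 -8.35956599e-04]
 [ 1.24511683e-04 -9.87812981e-04 -9.99999504e-01]] 0.1 1.0012498866949016
```

View pics/top0.png

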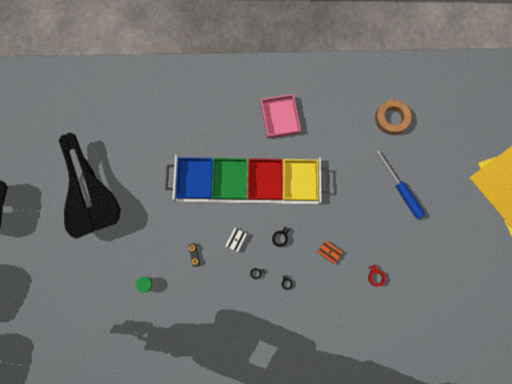

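View pics/side0.png

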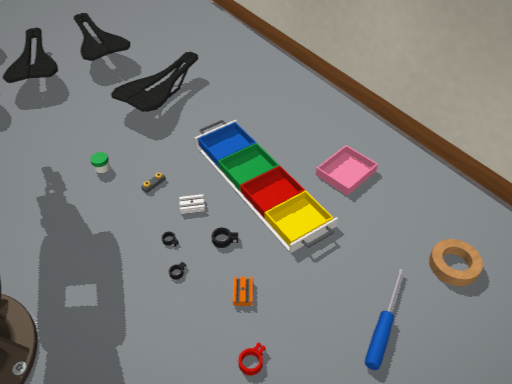

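The top view shows the caddy at about (248,180), in the order blue, green, red, yellow. These are the parts and what could be mistaken for them (top-view pixels):
- **Silver cradle:** (236,240). The orange look-alike is at (330,252).
- **Black collars:** large at (281,238), small at (256,273) and (287,283). The red one is at (376,275).
- **Yoke:** (195,255).
- **Jar:** (144,285).
- **Red bin:** (266,180). The pink look-alike is at (281,116).

Next I'll measure sizes and poses, and check my choices in a crop.

```bash
cat > h.py <<'E'
import numpy as np,cv2
from rig import telemetry,cams
def ray(n,uv):
    c=cams.camera_info(n); f=192/np.tan(np.radians(c['vfov']/2))
    uv=np.atleast_2d(np.asarray(uv,float))
    d=np.c_[(uv[:,0]-c['cx'])/f,-(uv[:,1]-c['cy'])/f,-np.ones(len(uv))]@c['rotation'].T
    return c['xyz'],d
def plane(n,uv,z):
    o,d=ray(n,uv); return (o+d*((z-o[2])/d[:,2])[:,None])[:,:2]
def proj(n,p):
    c=cams.camera_info(n); f=192/np.tan(np.radians(c['vfov']/2))
    q=(np.atleast_2d(p)-c['xyz'])@c['rotation']
    return np.c_[c['cx']+f*q[:,0]/-q[:,2],c['cy']-f*q[:,1]/-q[:,2]]
def blob(im,box,kind):
    x0,y0,x1,y1=box; h=cv2.cvtColor(im[y0:y1,x0:x1],cv2.COLOR_RGB2HSV).astype(int)
    H,S,V=h[...,0],h[...,1],h[...,2]
    m={'dark':V<60,'bright':(V>125)&(S<50),'green':(H>45)&(H<85)&(S>120),'blue':(H>105)&(H<130)&(S>150),
       'red':((H<6)|(H>174))&(S>150),'yellow':(H>20)&(H<35)&(S>150),'orange':(H>4)&(H<17)&(S>150),'brass':(H>12)&(H<32)&(S>100)}[kind].astype(np.uint8)
    n,l,st,c=cv2.connectedComponentsWithStats(m); out=[]
    for i in np.argsort(-st[1:,4])+1:
        if st[i,4]<6: continue
        ys,xs=np.nonzero(l==i); out.append((st[i,4],c[i]+[x0,y0],np.c_[xs+x0,ys+y0]))
    return out
E
cat > m.py <<'E'
from h import *
t=cv2.imread('pics/top0.png')[:,:,::-1].copy(); s=cv2.imread('pics/side0.png')[:,:,::-1].copy()
np.set_printoptions(precision=1,suppress=True)
def rep(name,n,im,box,kind,z,k=1):
    for a,c,p in blob(im,box,kind)[:k]:
        w=plane(n,p,z); r=cv2.minAreaRect(w.astype(np.float32)); print(name,n,a,c,plane(n,c,z)[0],'rect',np.array(r[0]),np.array(r[1]),round(r[2],1))
for k in('blue','green','red','yellow'):
    rep(k,'top',t,(165,150,330,210),k,18); rep(k,'side',s,(190,115,345,250),k,18)
rep('cr','top',t,(220,222,252,258),'bright',16); rep('cr','side',s,(172,188,212,220),'bright',12)
for b in((265,222,297,256),(245,262,268,284),(277,272,298,294)): rep('col','top',t,b,'dark',16)
for b in((204,222,245,252),(158,228,182,250),(165,258,190,282)): rep('col','side',s,b,'dark',12)
rep('redcol','top',t,(360,258,392,292),'red',16)
rep('yoke','top',t,(182,238,208,270),'brass',18,2); rep('yoke','side',s,(138,168,170,196),'brass',18,2)
rep('jar','top',t,(130,272,160,298),'green',32); rep('jar','side',s,(85,145,115,180),'green',32)
A=cv2.resize(t[[slice(215,300)][0],130:310],None,fx=4,fy=4,interpolation=cv2.INTER_CUBIC)
cv2.imwrite('pics/crop1.png',A[:,:,::-1])
E
python3 m.py
```

```text
blue top 1382 [193.7 177.6] [643. 162.] rect [643.8 162.2] [ 88.6 102.4] 88.9
blue side 1244 [224.8 141.3] [643.5 167.4] rect [644.  162.3] [103.1 113.1] 87.9
green top 1380 [229.  178.4] [639.2  72.1] rect [640.2  71.9] [ 88.  105.2] 87.8
green side 1450 [246.5 163.9] [640.   76.4] rect [641.1  73.1] [100.4 113.8] 88.1
red top 1364 [264.5 178.7] [636.6 -18.3] rect [636.4 -18.5] [ 84.8 104.9] 88.9
red side 1649 [270.2 188.8] [636.2 -14.3] rect [637.3 -17. ] [ 97.4 113.7] 88.4
yellow top 1400 [300.  179.5] [ 632.8 -108.5] rect [ 633.3 -109. ] [ 87.4 103.5] 88.1
yellow side 1989 [296.8 216.5] [ 632.9 -105.7] rect [ 634.2 -104.1] [ 91.3 113.9] 87.9
cr top 117 [229.8 235.8] [492.9  71.3] rect [491.2  75.9] [21.7 85.1] 59.6
cr side 1079 [190.8 202. ] [484.7  59.6] rect [483.3  56.9] [90.7 83.4] 57.0
col top 132 [280.9 237.1] [487.4 -55.4] rect [489.  -56.1] [37.6 49.9] 54.9
col top 48 [256.1 273. ] [400.9   8. ] rect [401.    8.1] [24.4 24. ] 88.9
col top 62 [286.5 282.3] [377.5 -65.3] rect [376.9 -66.6] [24.3 30.8] 87.8
col side 302 [223.8 237.4] [488.6 -57.5] rect [489.8 -58. ] [46.4 49. ] 54.9
col side 123 [169.3 238.8] [401.3   3.1] rect [399.7   1.9] [40.1 24.6] 83.3
col side 141 [176.9 270.6] [376.2 -69.2] rect [377.2 -70.9] [30.8 31. ] 72.0
redcol top 156 [376.3 275.7] [ 388.8 -284.4] rect [ 390.3 -286.2] [38.9 48.1] 85.7
yoke top 39 [194.9 261. ] [432.7 157. ] rect [432.7 156.7] [14.8 14.5] 88.9
yoke top 37 [192.  247.5] [465.7 164.4] rect [464.5 164.5] [14.9 14.7] 88.9
yoke side 39 [146.5 183.7] [433.2 156. ] rect [432.5 155.6] [17.6 15.1] 53.2
yoke side 37 [158.2 175.3] [465.7 163.2] rect [465.6 164. ] [19. 13.] 61.0
jar top 191 [143.5 284. ] [379.9 277.1] rect [380.1 277.1] [36.2 32.7] 88.9
jar side 207 [ 99. 159.] [379.7 273.1] rect [379.9 273.2] [47.2 34.9] 66.5
```

View pics/crop1.png

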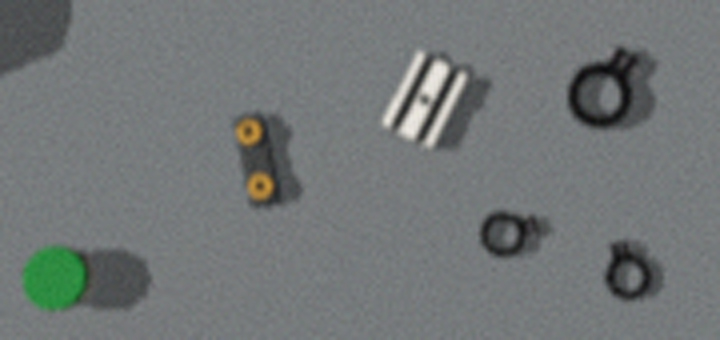

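The crop shows the silver cradle centred at about crop (426,98). The large collar is at (600,95) with its ear pointing to (627,55), and its ring measures about 40 mm against about 24 mm for the other two, so it is the right one. The yoke's brass bolts are at (249,131) and (260,186), and the jar lid is at (55,278).

```bash
cat >> h.py <<'E'
def goal(xyz,yawY,s=None):
    """shift (m) in tool axes + turn (deg) from the present pose to tool-down at xyz (mm), tool y at yawY (mod 180)"""
    from scipy.spatial.transform import Rotation as R
    s=s or telemetry.read_state(); M=s['eef_rot']; c=np.degrees(np.arctan2(M[1,1],M[0,1]))
    a=(yawY-c+90)%180-90; a=np.radians(c+a); y=np.array([np.cos(a),np.sin(a),0]); z=np.array([0,0,-1.]); 
    T=np.c_[np.cross(y,z),y,z]
    print('shift',np.round(M.T@(np.array(xyz)-s['tcp_pos'])/1000,4),'turn',np.round(R.from_matrix(M.T@T).as_rotvec(degrees=True),2),'yaw',round(c,1))
E
cat > m2.py <<'E'
from h import *
np.set_printoptions(precision=1,suppress=True)
t=cv2.imread('pics/top0.png')[:,:,::-1].copy(); s=cv2.imread('pics/side0.png')[:,:,::-1].copy()
c=np.array([[420,50],[467,70],[435,148],[383,125]])/4+[129.6,214.6]
w=plane('top',c,16); print('cradle',w.mean(0),w.tolist(), [np.degrees(np.arctan2(*(w[a]-w[b])[::-1])) for a,b in((0,3),(1,2))],np.linalg.norm(w-np.roll(w,1,0),axis=1))
p=np.array([[600,95],[627,52]])/4+[129.6,214.6]; w=plane('top',p,14); d=w[1]-w[0]; print('collar',w,np.degrees(np.arctan2(d[1],d[0])),np.linalg.norm(d))
# light cradle in both views, white stripes joined
for n,im,b in(('top',t,(222,222,250,256)),('side',s,(175,190,210,216))):
    g=cv2.cvtColor(im,cv2.COLOR_RGB2HSV)[b[1]:b[3],b[0]:b[2],2]; ys,xs=np.nonzero(g>170); w=plane(n,np.c_[xs+b[0],ys+b[1]],16)
    r=cv2.minAreaRect(w.astype(np.float32)); print(n,len(xs),r)
# collar ring: enclosing circle/ellipse from dark contour, side view
A=cv2.resize(s[180:260,130:250],None,fx=5,fy=5,interpolation=cv2.INTER_CUBIC); cv2.imwrite('pics/crop2.png',A[:,:,::-1])
goal((484,57,120),0)
E
python3 m2.py
```

```text
cradle [484.4  55.6] [[514.4341472395118, 59.17630038844245], [501.37576809662, 30.108170570338928], [453.61034004622155, 50.536556955787916], [468.33358663173124, 82.45233129034554]] [np.float64(-26.789069354551366), np.float64(-23.15549601478693)] [51.6 31.9 52.  35.1]
collar [[484.5 -52.1]
 [511.  -69.8]] -33.72974920823683 31.85370572493118
top 156 ((483.64208984375, 57.18717956542969), (34.402095794677734, 49.6900634765625), 62.568904876708984)
side 219 ((483.79791259765625, 55.804107666015625), (40.14149475097656, 51.504783630371094), 62.142215728759766)
shift [-0.4 -0.4  0.1] turn [-0.1  0.  64.3] yaw 64.3
```

View pics/crop2.png

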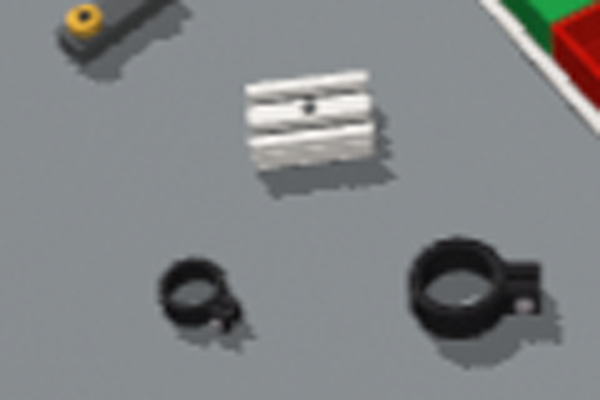

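The side crop shows the cradle at about (310,120) and the large collar's ring at about (460,290), ear to the right. Both match the top-view poses. Setting out for the cradle.

Run:
```python
from h import *
np.set_printoptions(precision=4,suppress=True)
goal((484,57,90),63.2)
```

```text
shift [-0.4114 -0.3633  0.1661] turn [-0.06 -0.01  1.08] yaw 64.3
```

step_arm(
  moves=[
    [-0.206,-0.182,0.083,0,0,-0.5],
    [-0.206,-0.182,0.083,0,0,-0.5],
    [-0.206,-0.182,0.083,0,0,-0.5],
    [-0.206,-0.182,0.083,0,0,-0.5],
    [-0.206,-0.182,0.083,0,0,-0.5],
    [-0.206,-0.182,0.083,0,0,-0.5],
    [-0.206,-0.182,0.083,0,0,-0.5],
    [-0.206,-0.182,0.083,0,0,-0.5],
  ],
  gripper=0.4,
)

```text
time: 0.9
tcp_pos: [378.2, 309.4, 173.2]
eef_rot: [[-0.904, 0.428, -0.0], [0.428, 0.904, -0.0], [0.0, -0.0, -1.0]]
wrist_force: [-0.3, 0.5, -0.3]
finger_gap: 0.601
grip_force: 0.0
```

step_arm(
  moves=[
    [-0.206,-0.182,0.083,0,0,-0.5],
    [-0.206,-0.182,0.083,0,0,-0.5],
    [-0.206,-0.182,0.083,0,0,-0.5],
    [-0.206,-0.182,0.083,0,0,-0.5],
    [-0.206,-0.182,0.083,0,0,-0.5],
    [-0.206,-0.182,0.083,0,0,-0.5],
    [-0.206,-0.182,0.083,0,0,-0.5],
    [-0.206,-0.182,0.083,0,0,-0.5],
  ],
)

```text
time: 1.7
tcp_pos: [486.9, 57.8, 90.2]
eef_rot: [[-0.908, 0.419, -0.0], [0.419, 0.908, 0.0], [0.0, 0.0, -1.0]]
wrist_force: [0.3, 0.0, 0.1]
finger_gap: 0.6
grip_force: 0.0
```

Run:
```python
from h import *
np.set_printoptions(precision=4,suppress=True)
goal((484,57,25),63.2); s=telemetry.read_state(); print(s['tcp_pos'],s['finger_gap'],s['time'])
im=cams.read_camera('side'); cv2.imwrite('pics/s1.png',cv2.resize(im[120:260,110:270],None,fx=4,fy=4,interpolation=cv2.INTER_CUBIC)[:,:,::-1])
```

```text
shift [ 0.0022 -0.002   0.0652] turn [ 0.   -0.01  2.06] yaw 65.3
[486.8723  57.8282  90.2135] 0.6001091367791095 1.7
```

View pics/s1.png

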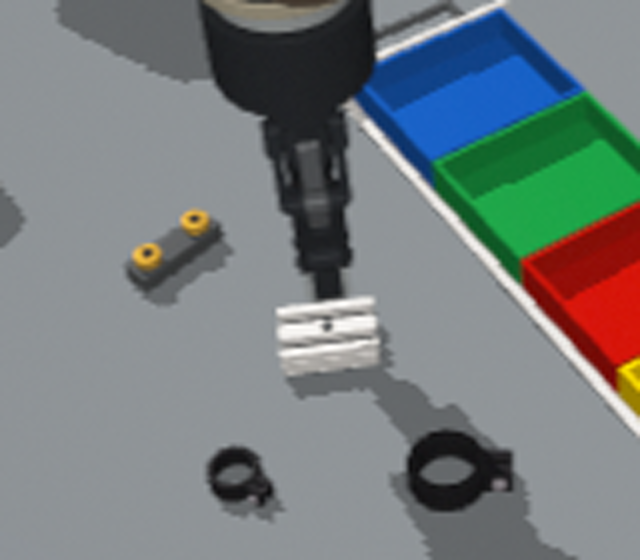

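The side crop shows the gripper above the cradle, which is at about (328,335), and lined up with its middle. I'll go down and grip.

step_arm(
  moves=[
    [0.002,-0.002,0.03,0,0,2],
    [0.002,-0.002,0.045,0,0,2],
    [0.002,-0.002,0.055,0,0,2],
    [0.002,-0.002,0.062,0,0,2],
    [0.002,-0.002,0.065,0,0,2],
    [0.002,-0.002,0.065,0,0,2],
  ],
)

```text
time: 2.35
tcp_pos: [484.1, 56.7, 25.4]
eef_rot: [[-0.894, 0.449, 0.0], [0.449, 0.894, 0.0], [-0.0, 0.0, -1.0]]
wrist_force: [0.1, -0.5, -0.0]
finger_gap: 0.6
grip_force: 0.0
```

step_arm(
  moves=[
    [0,0,0,0,0,0],
    [0,0,0,0,0,0],
    [0,0,0,0,0,0],
    [0,0,0,0,0,0],
    [0,0,0,0,0,0],
    [0,0,0,0,0,0],
  ],
  gripper=0.8,
)

```text
time: 2.95
tcp_pos: [484.2, 56.4, 26.1]
eef_rot: [[-0.893, 0.45, 0.001], [0.45, 0.893, 0.0], [-0.001, 0.001, -1.0]]
wrist_force: [-0.7, 0.5, 5.9]
finger_gap: 0.382
grip_force: 60.1
```

step_arm(
  moves=[
    [0,0,-0.01,0,0,0],
    [0,0,-0.03,0,0,0],
    [0,0,-0.06,0,0,0],
    [0,0,-0.085,0,0,0],
    [0,0,-0.085,0,0,0],
  ],
)

```text
time: 3.45
tcp_pos: [485.1, 56.3, 113.7]
eef_rot: [[-0.893, 0.45, 0.006], [0.45, 0.893, -0.0], [-0.005, 0.002, -1.0]]
wrist_force: [-0.2, -0.5, -0.2]
finger_gap: 0.378
grip_force: 59.6
```

Run:
```python
from h import *
np.set_printoptions(precision=4,suppress=True)
goal((643,162,110),-2); s=telemetry.read_state(); print(s['tcp_pos'],s['finger_gap'],s['time'])
```

```text
shift [-0.0935  0.1654  0.0046] turn [ 0.29  0.18 65.28] yaw 63.3
[485.0956  56.3368 113.7198] 0.37844569370511777 3.45
```

step_arm(
  moves=[
    [-0.02,0.035,0.004,0,0,8],
    [-0.045,0.08,0.004,0,0,16],
    [-0.07,0.12,0.004,0,0,24.5],
    [-0.085,0.15,0.004,0,0,33],
    [-0.093,0.165,0.004,0,0,41],
    [-0.093,0.165,0.004,0,0,49.5],
    [-0.093,0.165,0.004,0,0,58],
    [-0.093,0.165,0.004,0,0,65],
  ],
)

```text
time: 4.25
tcp_pos: [640.9, 162.0, 105.7]
eef_rot: [[0.036, 0.999, -0.001], [0.999, -0.036, -0.0], [-0.0, -0.001, -1.0]]
wrist_force: [-0.2, 0.6, -1.2]
finger_gap: 0.38
grip_force: 59.7
```

step_arm(
  moves=[
    [0,0,0,0,0,0],
    [0,0,0,0,0,0],
    [0,0,0,0,0,0],
  ],
)

```text
time: 4.55
tcp_pos: [641.1, 161.9, 106.2]
eef_rot: [[0.027, 1.0, -0.0], [1.0, -0.027, 0.0], [0.0, -0.0, -1.0]]
wrist_force: [0.0, -0.4, 0.3]
finger_gap: 0.381
grip_force: 59.7
```

Run:
```python
from h import *
np.set_printoptions(precision=4,suppress=True)
goal((643,162,34),-2); s=telemetry.read_state(); print(s['tcp_pos'],s['finger_gap'],s['time'])
im=cams.read_camera('side'); cv2.imwrite('pics/s2.png',cv2.resize(im[70:270,130:345],None,fx=3,fy=3,interpolation=cv2.INTER_CUBIC)[:,:,::-1])
```

```text
shift [0.0002 0.0019 0.0722] turn [-0.01 -0.    0.44] yaw -1.6
[641.1419 161.8921 106.1987] 0.38072889580662017 4.55
```

View pics/s2.png

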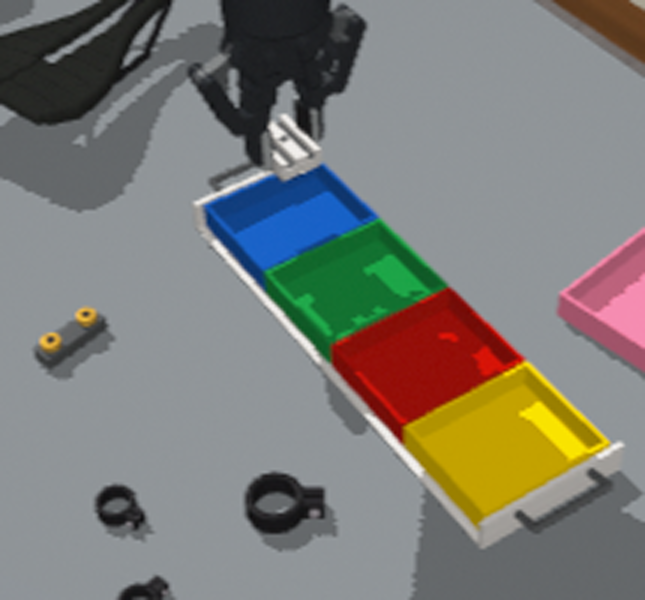

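The crop shows the cradle held level above the blue bin at about (290,145). I'll lower and release.

step_arm(
  moves=[
    [0,0.002,0.03,0,0,0],
    [0,0.002,0.05,0,0,0],
    [0,0.002,0.062,0,0,0],
    [0,0.002,0.068,0,0,0],
    [0,0.002,0.0725,0,0,0],
    [0,0.002,0.0725,0,0,0],
    [0,0.002,0.0725,0,0,0],
  ],
)

```text
time: 5.3
tcp_pos: [643.6, 162.0, 34.5]
eef_rot: [[0.03, 1.0, 0.001], [1.0, -0.03, 0.0], [0.0, 0.001, -1.0]]
wrist_force: [0.4, -0.2, -0.6]
finger_gap: 0.379
grip_force: 59.8
```

step_arm(
  moves=[
    [0,0,0,0,0,0],
    [0,0,0,0,0,0],
    [0,0,0,0,0,0],
    [0,0,0,0,0,0],
    [0,0,-0.02,0,0,0],
    [0,0,-0.05,0,0,0],
    [0,0,-0.09,0,0,0],
    [0,0,-0.09,0,0,0],
  ],
  gripper=0.4,
)

```text
time: 6.1
tcp_pos: [645.2, 162.3, 129.0]
eef_rot: [[0.03, 1.0, 0.008], [1.0, -0.03, 0.001], [0.001, 0.008, -1.0]]
wrist_force: [-0.1, 1.3, 0.6]
finger_gap: 0.598
grip_force: 0.0
```

Run:
```python
from h import *
np.set_printoptions(precision=4,suppress=True)
goal((484.5,-53,100),56.3); s=telemetry.read_state(); print(s['tcp_pos'],s['finger_gap'],s['time'])
```

```text
shift [-0.22   -0.1545  0.0275] turn [  0.45   0.15 -58.  ] yaw -1.7
[645.2068 162.2724 129.0154] 0.5977517875215361 6.1
```

step_arm(
  moves=[
    [-0.033,-0.023,0.004,0,0,-8],
    [-0.066,-0.046,0.008,0,0,-16],
    [-0.1,-0.07,0.012,0,0,-24],
    [-0.14,-0.098,0.018,0,0,-32],
    [-0.18,-0.126,0.022,0,0,-40],
    [-0.21,-0.147,0.026,0,0,-48],
    [-0.22,-0.1545,0.0275,0,0,-56],
    [-0.22,-0.1545,0.0275,0,0,-58],
  ],
  gripper=0.35,
)

```text
time: 6.9
tcp_pos: [481.0, -54.8, 96.0]
eef_rot: [[-0.833, 0.553, -0.001], [0.553, 0.833, 0.0], [0.001, -0.0, -1.0]]
wrist_force: [0.4, 0.2, -0.6]
finger_gap: 0.646
grip_force: 0.0
```

step_arm(
  moves=[
    [0,0,0,0,0,0],
    [0,0,0,0,0,0],
  ],
)

```text
time: 7.1
tcp_pos: [482.3, -53.3, 96.2]
eef_rot: [[-0.831, 0.556, 0.0], [0.556, 0.831, 0.0], [-0.0, 0.0, -1.0]]
wrist_force: [0.4, -0.3, -1.1]
finger_gap: 0.647
grip_force: 0.0
```

Run:
```python
from h import *
np.set_printoptions(precision=4,suppress=True)
goal((484.5,-53,26),56.3); s=telemetry.read_state(); print(s['tcp_pos'],s['finger_gap'],s['time'])
im=cams.read_camera('side'); cv2.imwrite('pics/s3.png',cv2.resize(im[110:280,160:330],None,fx=3.4,fy=3.4,interpolation=cv2.INTER_CUBIC)[:,:,::-1])
```

```text
shift [-0.0017  0.0014  0.0702] turn [ 0.01  0.   -0.09] yaw 56.2
[482.3203 -53.2762  96.1841] 0.6474938933849333 7.1
```

View pics/s3.png

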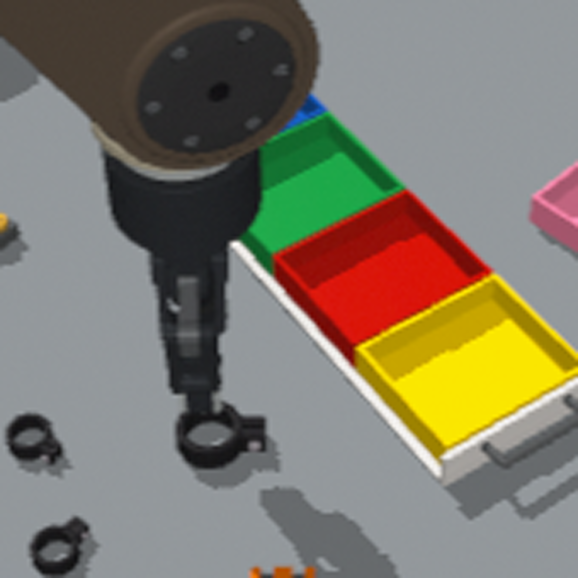

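The crop shows the gripper above the large collar at about (208,437), with the ear pointing right, clear of the fingers. Going down.

step_arm(
  moves=[
    [-0.002,0.0015,0.03,0,0,0],
    [-0.002,0.0015,0.05,0,0,0],
    [-0.002,0.0015,0.06,0,0,0],
    [-0.002,0.0015,0.067,0,0,0],
    [-0.002,0.0015,0.07,0,0,0],
    [-0.002,0.0015,0.07,0,0,0],
  ],
)

```text
time: 7.75
tcp_pos: [484.8, -53.2, 26.4]
eef_rot: [[-0.832, 0.555, 0.0], [0.555, 0.832, 0.0], [-0.0, 0.0, -1.0]]
wrist_force: [0.1, -0.4, 0.5]
finger_gap: 0.649
grip_force: 0.0
```

step_arm(
  moves=[
    [0,0,0,0,0,0],
    [0,0,0,0,0,0],
    [0,0,0,0,0,0],
    [0,0,0,0,0,0],
    [0,0,0,0,0,0],
    [0,0,0,0,0,0],
  ],
  gripper=0.75,
)

```text
time: 8.35
tcp_pos: [485.0, -53.3, 27.4]
eef_rot: [[-0.832, 0.555, 0.001], [0.555, 0.832, -0.0], [-0.001, 0.001, -1.0]]
wrist_force: [-1.2, 0.8, 7.8]
finger_gap: 0.441
grip_force: 59.1
```

step_arm(
  moves=[
    [0,0,-0.01,0,0,0],
    [0,0,-0.03,0,0,0],
    [0,0,-0.06,0,0,0],
    [0,0,-0.08,0,0,0],
    [0,0,-0.085,0,0,0],
    [0,0,-0.085,0,0,0],
  ],
)

```text
time: 8.95
tcp_pos: [484.9, -53.3, 112.2]
eef_rot: [[-0.832, 0.555, 0.002], [0.555, 0.832, -0.0], [-0.002, 0.001, -1.0]]
wrist_force: [-0.3, 0.3, -0.4]
finger_gap: 0.438
grip_force: 60.2
```

Run:
```python
from h import *
np.set_printoptions(precision=4,suppress=True)
goal((633,-109,110),-2); s=telemetry.read_state(); print(s['tcp_pos'],s['finger_gap'],s['time'])
```

```text
shift [-0.1541  0.0358  0.0025] turn [ 0.1   0.08 58.29] yaw 56.3
[484.9335 -53.2755 112.1555] 0.4376266658404468 8.95
```

step_arm(
  moves=[
    [-0.03,0.007,0.002,0,0,8],
    [-0.07,0.016,0.002,0,0,16],
    [-0.11,0.026,0.002,0,0,24],
    [-0.14,0.033,0.002,0,0,32],
    [-0.154,0.036,0.002,0,0,40],
    [-0.154,0.036,0.002,0,0,48],
    [-0.154,0.036,0.002,0,0,56],
    [-0.154,0.036,0.002,0,0,58],
  ],
)

```text
time: 9.75
tcp_pos: [632.3, -108.7, 107.5]
eef_rot: [[0.035, 0.999, -0.002], [0.999, -0.035, 0.001], [0.001, -0.002, -1.0]]
wrist_force: [-0.2, 0.2, -0.1]
finger_gap: 0.439
grip_force: 60.2
```

step_arm(
  moves=[
    [0,0,0,0,0,0],
    [0,0,0,0,0,0],
    [0,0,0,0,0,0],
  ],
)

```text
time: 10.05
tcp_pos: [632.6, -108.7, 108.7]
eef_rot: [[0.029, 1.0, -0.001], [1.0, -0.029, 0.0], [0.0, -0.001, -1.0]]
wrist_force: [-0.4, 0.1, -0.4]
finger_gap: 0.437
grip_force: 60.2
```

Run:
```python
from h import *
np.set_printoptions(precision=4,suppress=True)
goal((633,-109,35),-2); s=telemetry.read_state(); print(s['tcp_pos'],s['finger_gap'],s['time'])
im=cams.read_camera('side'); cv2.imwrite('pics/s4.png',cv2.resize(im[70:270,130:345],None,fx=3,fy=3,interpolation=cv2.INTER_CUBIC)[:,:,::-1])
```

```text
shift [-0.0003  0.0004  0.0737] turn [-0.04 -0.01  0.34] yaw -1.7
[ 632.6355 -108.7394  108.7395] 0.436974713485668 10.05
```

View pics/s4.png

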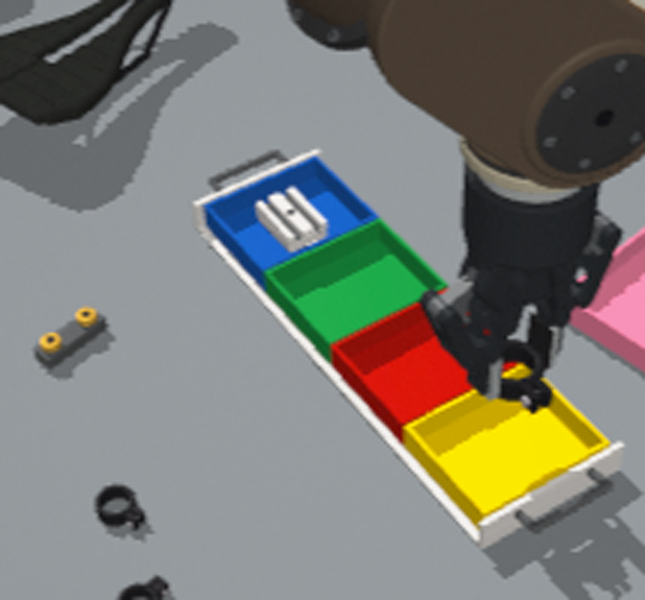

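The cradle lies flat in the blue bin at about (292,217). The collar is held level above the yellow bin at about (520,375).

step_arm(
  moves=[
    [0,0,0.03,0,0,0],
    [0,0,0.05,0,0,0],
    [0,0,0.063,0,0,0],
    [0,0,0.07,0,0,0],
    [0,0,0.074,0,0,0],
    [0,0,0.074,0,0,0],
    [0,0,0.074,0,0,0],
  ],
)

```text
time: 10.8
tcp_pos: [633.1, -108.8, 36.0]
eef_rot: [[0.03, 1.0, 0.001], [1.0, -0.03, -0.0], [-0.0, 0.001, -1.0]]
wrist_force: [-0.2, -0.6, 0.0]
finger_gap: 0.441
grip_force: 60.2
```

step_arm(
  moves=[
    [0,0,0,0,0,0],
    [0,0,0,0,0,0],
    [0,0,0,0,0,0],
    [0,0,0,0,0,0],
    [0,0,-0.02,0,0,0],
    [0,0,-0.05,0,0,0],
    [0,0,-0.09,0,0,0],
    [0,0,-0.09,0,0,0],
  ],
  gripper=0.37,
)

```text
time: 11.6
tcp_pos: [634.7, -109.2, 130.3]
eef_rot: [[0.03, 1.0, 0.008], [1.0, -0.03, -0.002], [-0.002, 0.008, -1.0]]
wrist_force: [1.1, 0.7, -0.2]
finger_gap: 0.629
grip_force: 0.0
```

Run:
```python
from h import *
np.set_printoptions(precision=4,suppress=True)
goal((449.3,160,100),102.6); s=telemetry.read_state(); print(s['tcp_pos'],s['finger_gap'],s['time'],s['joint_pos'])
```

```text
shift [ 0.2636 -0.1936  0.0284] turn [ 0.44 -0.2  75.69] yaw -1.7
[ 634.7048 -109.2219  130.3206] 0.6286209355703853 11.6 [-15.639   37.4496  93.5243   0.0074  48.5799 -13.936 ]
```

step_arm(
  moves=[
    [0.033,-0.024,0.003,0,0,8],
    [0.066,-0.048,0.006,0,0,16],
    [0.1,-0.073,0.01,0,0,24],
    [0.135,-0.1,0.014,0,0,32],
    [0.17,-0.125,0.018,0,0,40],
    [0.205,-0.151,0.022,0,0,48],
    [0.24,-0.177,0.026,0,0,56],
    [0.2636,-0.1936,0.0284,0,0,64],
  ],
  gripper=0.58,
)

```text
time: 12.4
tcp_pos: [445.2, 162.1, 96.5]
eef_rot: [[0.913, 0.407, -0.001], [0.407, -0.913, -0.0], [-0.001, -0.0, -1.0]]
wrist_force: [1.2, -0.4, 0.3]
finger_gap: 0.419
grip_force: 0.0
```

step_arm(
  moves=[
    [0,0,0,0,0,6],
    [0,0,0,0,0,11.7],
    [0,0,0,0,0,11.7],
    [0,0,0,0,0,11.7],
  ],
)

```text
time: 12.8
tcp_pos: [447.2, 160.4, 96.8]
eef_rot: [[0.975, 0.221, -0.0], [0.221, -0.975, 0.0], [-0.0, -0.0, -1.0]]
wrist_force: [0.5, -0.1, 0.4]
finger_gap: 0.429
grip_force: 0.0
```

Run:
```python
from h import *
np.set_printoptions(precision=4,suppress=True)
goal((449.3,160,27),102.6); s=telemetry.read_state(); print(s['tcp_pos'],s['finger_gap'],s['time'])
im=cams.read_camera('side'); cv2.imwrite('pics/s5.png',cv2.resize(im[70:270,90:345],None,fx=3,fy=3,interpolation=cv2.INTER_CUBIC)[:,:,::-1])
```

```text
shift [0.002  0.0009 0.0698] turn [-0.    0.    0.14] yaw -77.3
[447.1781 160.4346  96.7791] 0.42887283161108525 12.8
```

View pics/s5.png

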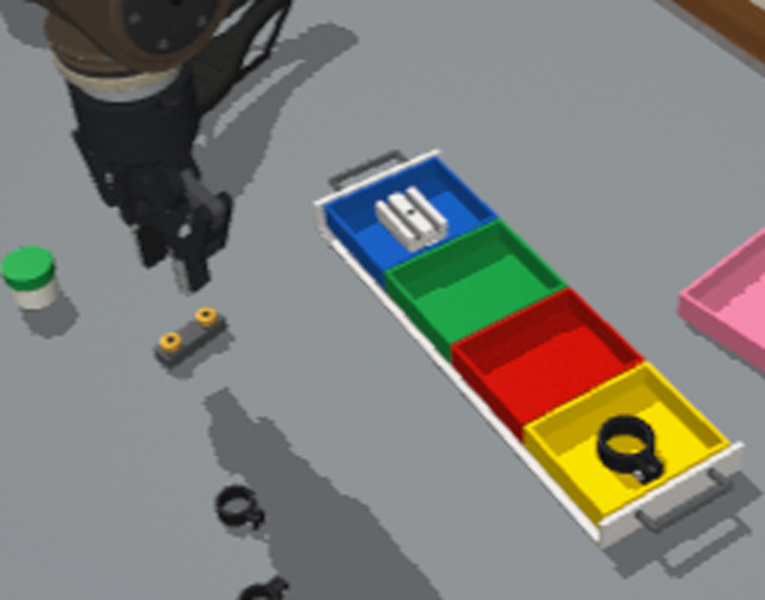

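The collar lies flat in the yellow bin at about (627,445). The gripper is above the yoke, which is at about (190,335), with its fingers lined up across the bar. Going down.

step_arm(
  moves=[
    [0.002,0.001,0.03,0,0,0],
    [0.002,0.001,0.05,0,0,0],
    [0.002,0.001,0.06,0,0,0],
    [0.002,0.001,0.067,0,0,0],
    [0.002,0.001,0.0695,0,0,0],
    [0.002,0.001,0.0695,0,0,0],
  ],
)

```text
time: 13.45
tcp_pos: [449.5, 160.0, 27.6]
eef_rot: [[0.976, 0.218, 0.0], [0.218, -0.976, 0.0], [0.0, -0.0, -1.0]]
wrist_force: [0.1, -0.2, 0.2]
finger_gap: 0.422
grip_force: 0.0
```

step_arm(
  moves=[
    [0,0,0,0,0,0],
    [0,0,0,0,0,0],
    [0,0,0,0,0,0],
    [0,0,0,0,0,0],
    [0,0,0,0,0,0],
    [0,0,0,0,0,0],
  ],
  gripper=0.95,
)

```text
time: 14.05
tcp_pos: [449.6, 160.0, 28.2]
eef_rot: [[0.976, 0.218, 0.001], [0.218, -0.976, 0.0], [0.001, -0.0, -1.0]]
wrist_force: [-1.2, -0.4, 4.6]
finger_gap: 0.186
grip_force: 58.9
```

step_arm(
  moves=[
    [0,0,-0.01,0,0,0],
    [0,0,-0.03,0,0,0],
    [0,0,-0.06,0,0,0],
    [0,0,-0.08,0,0,0],
    [0,0,-0.085,0,0,0],
    [0,0,-0.085,0,0,0],
  ],
)

```text
time: 14.65
tcp_pos: [449.5, 160.0, 113.3]
eef_rot: [[0.976, 0.218, 0.002], [0.218, -0.976, 0.0], [0.002, -0.0, -1.0]]
wrist_force: [0.6, -0.0, -1.2]
finger_gap: 0.19
grip_force: 58.8
```

Run:
```python
from h import *
np.set_printoptions(precision=4,suppress=True)
goal((637,-18,110),-2); goal((637,-18,110),-47);s=telemetry.read_state(); print(s['tcp_pos'],s['finger_gap'],s['time'])
```

```text
shift [0.1441 0.2146 0.0036] turn [  0.08  -0.1  -75.41] yaw -77.4
shift [0.1441 0.2146 0.0036] turn [  0.03  -0.12 -30.41] yaw -77.4
[449.5232 160.0328 113.2658] 0.1900169131323458 14.65
```

step_arm(
  moves=[
    [0.02,0.03,0.003,0,0,4],
    [0.045,0.067,0.003,0,0,8],
    [0.07,0.104,0.003,0,0,12],
    [0.095,0.141,0.003,0,0,14.5],
    [0.12,0.178,0.003,0,0,14.5],
    [0.14,0.208,0.003,0,0,14.5],
    [0.144,0.2145,0.003,0,0,14.5],
    [0.144,0.2145,0.003,0,0,14.5],
  ],
)

```text
time: 15.45
tcp_pos: [636.3, -18.7, 107.8]
eef_rot: [[0.999, -0.035, -0.002], [-0.035, -0.999, 0.0], [-0.002, -0.0, -1.0]]
wrist_force: [-0.3, -0.4, 0.0]
finger_gap: 0.19
grip_force: 58.8
```

step_arm(
  moves=[
    [0,0,0,0,0,0],
    [0,0,0,0,0,0],
    [0,0,0,0,0,0],
  ],
)

```text
time: 15.75
tcp_pos: [636.1, -17.0, 109.5]
eef_rot: [[0.999, -0.032, -0.0], [-0.032, -0.999, 0.0], [-0.0, -0.0, -1.0]]
wrist_force: [0.1, -0.9, -0.6]
finger_gap: 0.189
grip_force: 58.8
```

Run:
```python
from h import *
np.set_printoptions(precision=4,suppress=True)
goal((637,-18,35.8),88); s=telemetry.read_state(); print(s['tcp_pos'],s['finger_gap'],s['time'])
im=cams.read_camera('side'); cv2.imwrite('pics/s6.png',cv2.resize(im[70:270,90:345],None,fx=3,fy=3,interpolation=cv2.INTER_CUBIC)[:,:,::-1])
```

```text
shift [0.001  0.001  0.0737] turn [-0.01  0.02  0.15] yaw -91.8
[636.071  -17.0092 109.4786] 0.1891938854238284 15.75
```

View pics/s6.png

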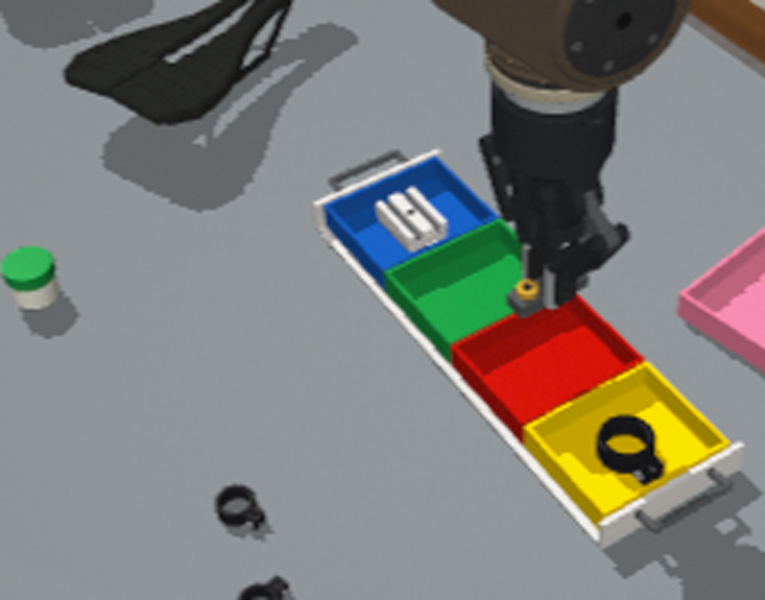

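The yoke is held level above the red bin at about (540,295). I'll lower and release.

step_arm(
  moves=[
    [0.001,0.001,0.03,0,0,0],
    [0.001,0.001,0.05,0,0,0],
    [0.001,0.001,0.063,0,0,0],
    [0.001,0.001,0.07,0,0,0],
    [0.001,0.001,0.074,0,0,0],
    [0.001,0.001,0.074,0,0,0],
    [0.001,0.001,0.074,0,0,0],
  ],
)

```text
time: 16.5
tcp_pos: [638.0, -19.0, 36.1]
eef_rot: [[0.999, -0.033, 0.001], [-0.033, -0.999, -0.0], [0.001, 0.0, -1.0]]
wrist_force: [0.1, -0.0, -0.8]
finger_gap: 0.183
grip_force: 58.8
```

step_arm(
  moves=[
    [0,0,0,0,0,0],
    [0,0,0,0,0,0],
    [0,0,0,0,0,0],
    [0,0,0,0,0,0],
    [0,0,-0.02,0,0,0],
    [0,0,-0.05,0,0,0],
    [0,0,-0.09,0,0,0],
    [0,0,-0.09,0,0,0],
  ],
  gripper=0.62,
)

```text
time: 17.3
tcp_pos: [639.5, -19.2, 130.3]
eef_rot: [[0.999, -0.033, 0.008], [-0.033, -0.999, -0.001], [0.008, 0.001, -1.0]]
wrist_force: [0.4, -0.3, 0.0]
finger_gap: 0.378
grip_force: 0.0
```

Run:
```python
from h import *
np.set_printoptions(precision=4,suppress=True)
goal((380,275,120),88); s=telemetry.read_state(); print(s['tcp_pos'],s['finger_gap'],s['time'])
```

```text
shift [-0.2692 -0.2854  0.0081] turn [ 0.04 -0.44  0.09] yaw -91.9
[639.5076 -19.2302 130.3444] 0.3783998758380984 17.3
```

step_arm(
  moves=[
    [-0.033,-0.035,0.001,0,0,0],
    [-0.066,-0.07,0.002,0,0,0],
    [-0.1,-0.106,0.003,0,0,0],
    [-0.134,-0.142,0.004,0,0,0],
    [-0.168,-0.178,0.005,0,0,0],
    [-0.202,-0.214,0.006,0,0,0],
    [-0.236,-0.25,0.007,0,0,0],
    [-0.26,-0.276,0.008,0,0,0],
  ],
  gripper=0.32,
)

```text
time: 18.1
tcp_pos: [384.8, 267.0, 117.2]
eef_rot: [[0.999, -0.032, -0.0], [-0.032, -0.999, -0.0], [-0.0, 0.0, -1.0]]
wrist_force: [0.8, 0.9, 0.2]
finger_gap: 0.679
grip_force: 0.0
```

step_arm(
  moves=[
    [-0.009,-0.009,0,0,0,0],
    [-0.009,-0.009,0,0,0,0],
    [-0.009,-0.009,0,0,0,0],
    [-0.009,-0.009,0,0,0,0],
  ],
)

```text
time: 18.5
tcp_pos: [379.2, 274.0, 117.4]
eef_rot: [[0.999, -0.035, 0.0], [-0.035, -0.999, 0.0], [0.0, -0.0, -1.0]]
wrist_force: [-0.5, 0.8, 1.0]
finger_gap: 0.678
grip_force: 0.0
```

Run:
```python
from h import *
np.set_printoptions(precision=4,suppress=True)
goal((380,275,33),88); s=telemetry.read_state(); print(s['tcp_pos'],s['finger_gap'],s['time'])
im=cams.read_camera('side'); cv2.imwrite('pics/s7.png',cv2.resize(im[70:270,60:345],None,fx=2.6,fy=2.6,interpolation=cv2.INTER_CUBIC)[:,:,::-1])
```

```text
shift [ 0.0008 -0.001   0.0844] turn [-0.01 -0.02  0.01] yaw -92.0
[379.1844 274.0448 117.3514] 0.67815099402125 18.5
```

View pics/s7.png

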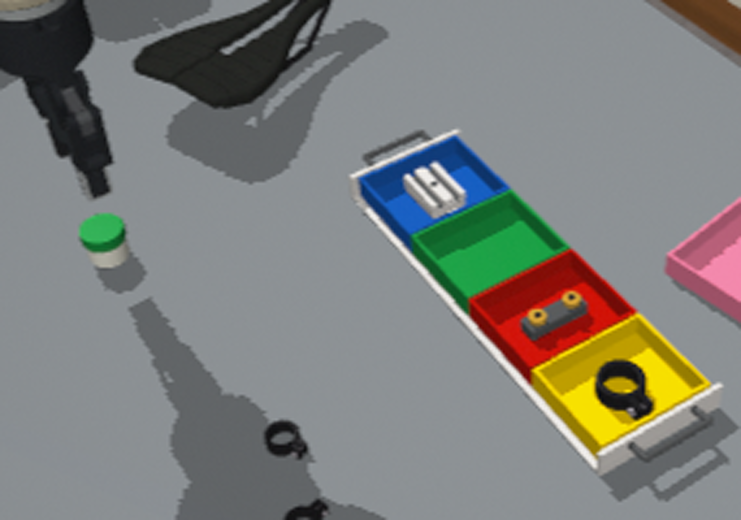

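The yoke lies flat in the red bin at about (555,315), and the jar, at about (104,240), is below the gripper. Going down to the lid.

step_arm(
  moves=[
    [0.001,-0.001,0.03,0,0,0],
    [0.001,-0.001,0.055,0,0,0],
    [0.001,-0.001,0.07,0,0,0],
    [0.001,-0.001,0.08,0,0,0],
    [0.001,-0.001,0.084,0,0,0],
    [0.001,-0.001,0.084,0,0,0],
  ],
)

```text
time: 19.15
tcp_pos: [379.6, 275.5, 33.3]
eef_rot: [[0.999, -0.034, -0.0], [-0.034, -0.999, -0.0], [-0.0, 0.0, -1.0]]
wrist_force: [-0.1, 0.5, 0.6]
finger_gap: 0.683
grip_force: 0.0
```

step_arm(
  moves=[
    [0,0,0,0,0,0],
    [0,0,0,0,0,0],
    [0,0,0,0,0,0],
    [0,0,0,0,0,0],
    [0,0,0,0,0,0],
    [0,0,0,0,0,0],
  ],
  gripper=0.8,
)

```text
time: 19.75
tcp_pos: [379.6, 275.8, 34.4]
eef_rot: [[0.999, -0.033, 0.001], [-0.033, -0.999, 0.001], [0.001, -0.001, -1.0]]
wrist_force: [-0.2, -1.8, 6.3]
finger_gap: 0.421
grip_force: 59.2
```

step_arm(
  moves=[
    [0,0,-0.01,0,0,0],
    [0,0,-0.03,0,0,0],
    [0,0,-0.06,0,0,0],
    [0,0,-0.085,0,0,0],
    [0,0,-0.095,0,0,0],
    [0,0,-0.095,0,0,0],
  ],
)

```text
time: 20.35
tcp_pos: [379.6, 276.0, 129.9]
eef_rot: [[0.999, -0.033, 0.003], [-0.033, -0.999, 0.002], [0.003, -0.002, -1.0]]
wrist_force: [0.3, 0.7, -0.5]
finger_gap: 0.423
grip_force: 59.9
```

Run:
```python
from h import *
np.set_printoptions(precision=4,suppress=True)
goal((640,72,125),88); s=telemetry.read_state(); print(s['tcp_pos'],s['finger_gap'],s['time'])
```

```text
shift [0.267  0.1953 0.0053] turn [-0.1  -0.16  0.1 ] yaw -91.9
[379.6198 276.0208 129.8913] 0.42262386967713644 20.35
```

step_arm(
  moves=[
    [0.03,0.022,0.004,0,0,-8],
    [0.066,0.048,0.004,0,0,-16],
    [0.105,0.077,0.004,0,0,-24],
    [0.144,0.105,0.004,0,0,-32],
    [0.183,0.134,0.004,0,0,-40],
    [0.22,0.161,0.004,0,0,-48],
    [0.25,0.183,0.004,0,0,-56],
    [0.267,0.195,0.004,0,0,-64],
  ],
)

```text
time: 21.15
tcp_pos: [641.2, 69.6, 122.5]
eef_rot: [[0.465, 0.885, -0.001], [0.885, -0.465, -0.0], [-0.001, -0.001, -1.0]]
wrist_force: [-0.8, -0.3, -0.4]
finger_gap: 0.42
grip_force: 60.0
```

step_arm(
  moves=[
    [0,0,0,0,0,-8],
    [0,0,0,0,0,-16],
    [0,0,0,0,0,-24],
    [0,0,0,0,0,-26],
    [0,0,0,0,0,-26],
    [0,0,0,0,0,-26],
  ],
)

```text
time: 21.75
tcp_pos: [639.3, 72.0, 123.3]
eef_rot: [[0.035, 0.999, -0.002], [0.999, -0.035, 0.0], [0.0, -0.002, -1.0]]
wrist_force: [-0.6, 0.4, -0.3]
finger_gap: 0.425
grip_force: 59.9
```

Run:
```python
from h import *
np.set_printoptions(precision=4,suppress=True)
goal((640,72,42.2),-2); s=telemetry.read_state(); print(s['tcp_pos'],s['finger_gap'],s['time'])
im=cams.read_camera('side'); cv2.imwrite('pics/s8.png',cv2.resize(im[70:270,90:345],None,fx=3,fy=3,interpolation=cv2.INTER_CUBIC)[:,:,::-1])
```

```text
shift [0.0001 0.0008 0.0811] turn [-0.09 -0.    0.  ] yaw -2.0
[639.2759  71.9528 123.2799] 0.42488248035151677 21.75
```

View pics/s8.png

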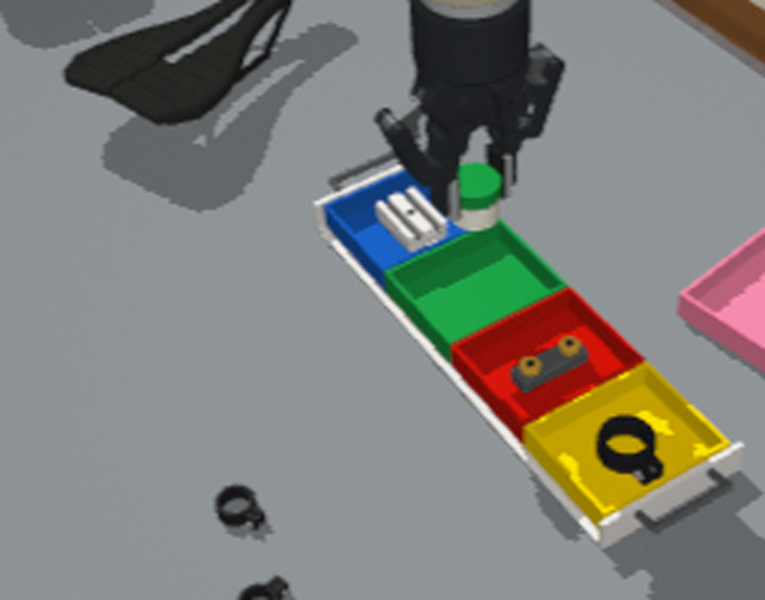

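The jar is held upright over the green bin at about (478,195). I'll lower, release and lift away.

step_arm(
  moves=[
    [0,0.001,0.03,0,0,0],
    [0,0.001,0.055,0,0,0],
    [0,0.001,0.07,0,0,0],
    [0,0.001,0.077,0,0,0],
    [0,0.001,0.0815,0,0,0],
    [0,0.001,0.0815,0,0,0],
    [0,0.001,0.0815,0,0,0],
  ],
)

```text
time: 22.5
tcp_pos: [641.0, 71.9, 43.7]
eef_rot: [[0.033, 0.999, 0.001], [0.999, -0.033, 0.0], [0.0, 0.001, -1.0]]
wrist_force: [0.4, -0.2, 0.3]
finger_gap: 0.42
grip_force: 60.0
```

step_arm(
  moves=[
    [0,0,0,0,0,0],
    [0,0,0,0,0,0],
    [0,0,0,0,0,0],
    [0,0,0,0,0,0],
    [0,0,-0.02,0,0,0],
    [0,0,-0.05,0,0,0],
    [0,0,-0.1,0,0,0],
    [0,0,-0.15,0,0,0],
  ],
  gripper=0.37,
)

```text
time: 23.3
tcp_pos: [640.2, 71.9, 194.1]
eef_rot: [[0.033, 0.999, -0.001], [0.999, -0.033, 0.0], [0.0, -0.001, -1.0]]
wrist_force: [0.4, -0.1, 0.4]
finger_gap: 0.629
grip_force: 0.0
```

step_arm(
  moves=[
    [-0.05,-0.03,-0.03,0,0,0],
    [-0.1,-0.06,-0.06,0,0,0],
    [-0.15,-0.09,-0.06,0,0,0],
    [-0.2,-0.12,-0.06,0,0,0],
    [-0.25,-0.14,-0.06,0,0,0],
    [-0.3,-0.14,-0.06,0,0,0],
    [-0.3,-0.14,-0.06,0,0,0],
    [-0.3,-0.14,-0.06,0,0,0],
  ],
)

```text
time: 24.1
tcp_pos: [489.4, -227.6, 253.1]
eef_rot: [[0.038, 0.999, 0.001], [0.999, -0.038, -0.001], [-0.001, 0.001, -1.0]]
wrist_force: [0.0, -0.0, -1.0]
finger_gap: 0.633
grip_force: 0.0
```

Run:
```python
from h import *
im=cams.read_camera('side'); cv2.imwrite('pics/s9.png',cv2.resize(im[:,60:345],None,fx=1.55,fy=1.55,interpolation=cv2.INTER_CUBIC)[:,:,::-1])
```

```text
(no output)
```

View pics/s9.png

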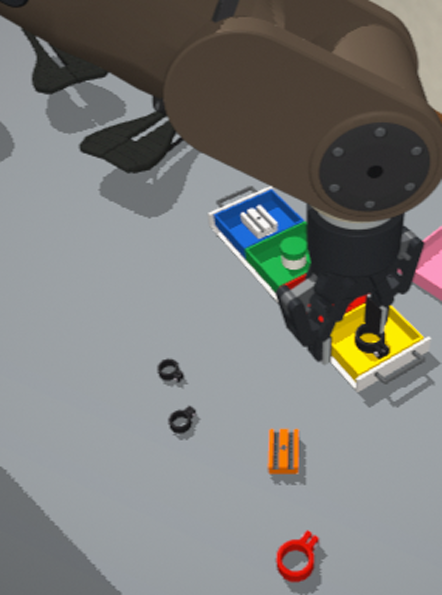

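The jar stands upright in the green bin at about (293,254). The cradle and collar are still in place, and the orange cradle and red collar haven't moved. The arm hides the yoke here, but I saw it flat in the red bin after release. Handing in.

```bash
python3 -c "
from rig import arm; print(arm.sign_off())"
```

```text
the job is handed in; nothing more can be done
None
```

The four parts were packed in the order asked, each released the same way up in its bin (silver cradle in blue, black 40 mm collar in yellow, yoke in red, jar in green); the orange cradle and red collar were left untouched, and I handed the job in at about 24 s.

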